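# Hang the cleaner basket on its sprung drip hanger and tug to check

## Robot

A 6-joint arm with a two-finger parallel gripper is mounted at the origin on the work surface. World frame = base frame: x ahead of the robot, y to its left, z up, the work surface at z = 0. Lengths are in m, angles in degrees, forces in N, time in s.
With the tool pointing down it reaches from about 0.2 to 0.875 m from the base axis. Payload 3.4 kg.
Tool frame: the origin (TCP) lies midway between the tips of the shut fingers; the grasp point (between the pads) lies env.hold_point_z behind it (env.hold_point_z is the distance from the TCP to the grasp point, in m); x points along the fingers, z is the direction in which the jaws open and shut, and the axes are right-handed (so a half turn about x gives the same grasp; the last joint's range is limited). The gripper opens to 94 mm and grips with 3 to 60 N. Pads are 16 mm wide; open, the fingers measure 119 mm over their backs; the gripper's body (75 mm by 177 mm) begins 78 mm behind the grasp point.
Start: joints at [61.077, 15.808, 86.224, -0, 77.962, -6.933], TCP at [0.215, 0.533, 0.205] pointing down, gripper open.
Joint ranges: [-165.64, 165.64], [-43.16, 119.46], [12.63, 154.43], [-67.54, 247.53], [6.08, 155.33], [-154.97, 154.97]. Speed limits (degrees/s): [147.25, 147.25, 180, 180, 180, 180].

## Interface

Orientations are given as a 3x3 rotation matrix whose columns are the frame's x, y, z axes.
In Python, from plant import env gives the robot as it stands.
- The arm moves only by the tool arm_command, never from a script. Its argument "plan" is a list of rows, each an object of numbers: "dx", "dy", "dz": the shift along the world's x, y, z in mm; "rx", "ry", "rz": the turn, a rotation vector about the world's x, y, z in rad. In form: [{"dx": .., "dy": .., "dz": .., "rx": .., "ry": .., "rz": ..}, ...]. A call has 1 to 20 rows; each row is the pose to reach, as a shift and turn from the pose measured when the call began; what a row does not reach only later rows make up. A row lasts 1/8 s, in which the tool goes at most 62.5 mm and 10.7 degrees, less where a joint would pass 70% of its speed; a pose out of reach is approached as far as the arm can. A call with a gripper value outside its range is refused whole. "grip" is the gripper's target within -1 to 1 (shut at 1, half-way at 0, fully open at -1), set as the call begins (left out, the last holds). The fingers move at their own pace and stop on an object; "squeeze" is the grip in N (left out, the last holds). Time passes only in rows, so rows that repeat a pose let the fingers close. It gives the time, the measured TCP pose, the force and the opening at its end, in the units of the state.
- env.sense(): the state, without advancing time (a new reading comes with each control period).
- env.snapshot(name): name is "side" or "top"; returns the picture (480x640x3 uint8, red, green, blue); there is no depth.
- env.camera_model(name): a dict with "intrinsics" (3x3 intrinsics, pixels), "eye" and "attitude" of the camera in the world. Camera axes: x right, y down, z forward; pixel columns grow to the right and rows downward; lengths in m; the calibration is good to about 2 mm. A picture is of the moment at which its call begins. camera_model takes no time and is no camera call.
- env.sign_off(): hands the job in, once; it reports no verdict.
The state is a dict: "clock": time; "q": joint angles; "joint_velocities": joint speeds; "effort": joint torques, N m; "position": TCP position; "tool_rot": TCP orientation; "wrist_force": force on the tool from outside, world axes, zero at the start; "ft_torque": the same for the moment, N m; "opening": finger opening in m.
Only numpy, scipy, OpenCV 4.12 (cv2) and the standard library are available. Lean on these libraries where they do the work, as an engineer would, in place of code of your own. Each camera call takes 0.05 s, during which the arm holds its last target. There are 200 camera calls.

## Task

Pick up the wire basket with the blue grip and hang it by its bail on both prongs of the sprung drip hanger. Before letting go, tug it gently down until the hanger dips about a centimetre further than under the basket's own weight, to be sure it is held; then ease off and let go, leaving it hanging still. Leave the basket with the yellow grip where it stands.

Things in the scene. Friction and masses are not known exactly. Their poses are not given: they have to be found in the camera images.
- blue_basket: Steel wire basket with a BLUE grip, about 200 g, standing. Tray 80 (x) x 130 (y) x 55 high. Rigid bail: 6 thick wires rise at y = -68 and 68 to a straight 6 thick bar along y, its underside 137 above the origin. Mid-bar, the blue grip, 14 (x) x 40 (y) x 20, from 132 to 152 up: take it from above, fingers closing along x. Origin: centre of underside; z up.
- yellow_basket: The same basket with a YELLOW grip, same sizes and axes: a bystander, to be left where it stands. The two may stand in either order.
- hanger_seat (a point): Where the bar rests on the drip hanger: level with the top of two level steel prongs (8 thick, axes y = -42, 42; x -35 to 68), midway between, 175 above the bench. x runs from the open ends to the upright, z up. Ends turn up: red tips 18 high at x = -47. Cross-bar x = 68; red block and upright from x = 70, 20 high. Bring the bar in along +x above the tips, tray below prongs; lower at x = y = 0.
- hanger (a joint): Sinking of the sprung prongs on their upright, in m: 0 unloaded, growing downwards, about 300 N per m (the seat sinks along). About 0.005 to 0.008 under the basket alone; a gentle tug takes it to about 0.018 (3 to 4 N above the weight); beyond 0.032 is too hard. Stop at 0.040. Grey foot of the stand: 14 thick, from 50 to 185 mm along the seat's x.
Things that resemble listed ones, but are neither listed nor needed, are in the scene too. Leave any black or brown look-alike of the blue_basket alone.

How it is judged:
By the outcome, as a careful person would: the job done as asked, in the order asked, and still so for the second after the job is handed in, with the robot touching nothing.
It also fails if it takes over 48 s, if anything falls off the work surface, if the arm or the gripper's body presses on something with over 40 N, if the wrist force passes 120 N, or if a joint passes its speed limit or range.

## Working session

There is one attempt and no reset: what is moved stays moved. The work goes in short steps, Python scripts to look and compute and a tool call to move; the robot and the scene stay as the last step left them, time stands still between calls to the robot, and variables do not carry over. Pictures are saved under pics/ and viewed, about 8 in all and at most 12, crops included, and the job is handed in when it is done.

Besides the shell and the picture viewer there is one more tool, called after ">>>" as name([rows], argument=value, ...), one row to a line, values as JSON. arm_command: Moves the arm, as the interface text tells. Its arguments: {"type":"object","properties":{"plan":{"type":"array","items":{"type":"object","properties":{"dx":{"type":"number"},"dy":{"type":"number"},"dz":{"type":"number"},"rx":{"type":"number"},"ry":{"type":"number"},"rz":{"type":"number"}}}},"grip":{"type":"number"},"squeeze":{"type":"number"}},"required":["plan"]}

```bash
mkdir -p pics; python3 - <<'E'
from plant import env
import cv2
for n in("side","top"):
    im=env.snapshot(n); cv2.imwrite(f"pics/{n}0.png",im[:,:,::-1])
    m=env.camera_model(n); print(n,m)
print(env.hold_point_z); s=env.sense(); print(s["position"],s["tool_rot"],s["opening"],s["clock"],s["wrist_force"])
E
```

```text
side {'intrinsics': array([[539.64391057,   0.        , 314.88738519],
       [  0.        , 539.64391057, 237.8817673 ],
       [  0.        ,   0.        ,   1.        ]]), 'eye': array([ 0.39969241, -0.88428629,  0.87064098]), 'attitude': array([[ 0.99513917, -0.05969763,  0.07832136],
       [-0.09831336, -0.64829764,  0.75501302],
       [ 0.00570306, -0.75904306, -0.65101545]])}
top {'intrinsics': array([[465.74171243,   0.        , 312.38444085],
       [  0.        , 465.74171243, 240.55866113],
       [  0.        ,   0.        ,   1.        ]]), 'eye': array([ 0.39182749, -0.04785064,  1.19288549]), 'attitude': array([[-0.02042926, -0.9964402 ,  0.08178985],
       [-0.99976849,  0.01980766, -0.00840428],
       [ 0.00675429, -0.08194261, -0.99661416]])}
0.0188
[0.21506553 0.53272116 0.20471454] [[-7.75217282e-04 -9.27249893e-01  3.74442299e-01]
 [-1.41828188e-03  3.74443055e-01  9.27248827e-01]
 [-9.99998694e-01  1.87754588e-04 -1.60537645e-03]] 0.09440025713371537 0.1 [-0.28074168  0.09073614 -0.26504786]
```

View pics/side0.png

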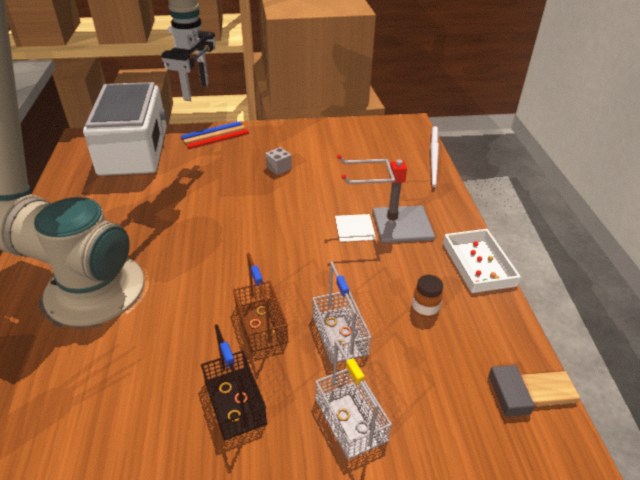

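View pics/top0.png

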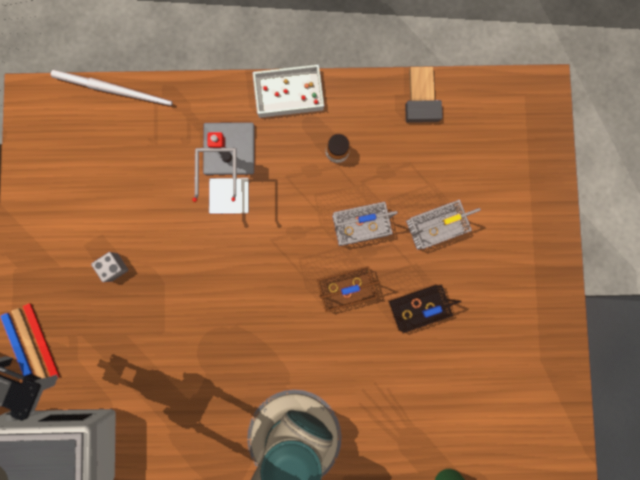

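The side view shows a steel basket with a blue grip at (342,285), a steel one with a yellow grip at (355,370), and two look-alikes with blue grips: brown at (256,275) and black at (227,353). In the top view these are at (368,218), (453,219), (350,290) and (432,312). I choose the steel basket at side (342,285) / top (368,218). The hanger tips are at side (340,157) and (344,177), and top (195,199) and (234,198). Next is a close crop to check the choice.

```bash
cat > h.py <<'E'
import numpy as np, cv2
from plant import env
def cam(n):
    m=env.camera_model(n); return m["intrinsics"],np.array(m["eye"]),np.array(m["attitude"])
def ray(n,p):
    K,e,R=cam(n); d=R@np.linalg.inv(K)@np.array([p[0],p[1],1.]); return e,d/np.linalg.norm(d)
def atz(n,p,z):
    e,d=ray(n,p); return e+d*(z-e[2])/d[2]
def tri(ps,pt):
    A=[];b=[]
    for n,p in(("side",ps),("top",pt)):
        e,d=ray(n,p);P=np.eye(3)-np.outer(d,d);A.append(P);b.append(P@e)
    x,_,_,_=np.linalg.lstsq(np.vstack(A),np.hstack(b),rcond=None)
    r=np.linalg.norm(np.vstack(A)@x-np.hstack(b)); return x,r
def proj(n,X):
    K,e,R=cam(n); c=K@(R.T@(np.array(X)-e)); return c[:2]/c[2]
def blobs(im,col,box=None,mn=4):
    h=cv2.cvtColor(im,cv2.COLOR_RGB2HSV)
    lo={"blue":[(105,140,60),(125,255,255)],"red":[(0,190,90),(4,255,255)],"yellow":[(24,180,120),(33,255,255)]}[col]
    m=cv2.inRange(h,*[np.array(v) for v in lo])
    if col=="red": m|=cv2.inRange(h,np.array((174,190,90)),np.array((180,255,255)))
    n,l,s,c=cv2.connectedComponentsWithStats(m)
    return [(np.round(c[i],1).tolist(),int(s[i,4])) for i in range(1,n) if s[i,4]>=mn and (box is None or box[0]<c[i][0]<box[1] and box[2]<c[i][1]<box[3])]
E
python3 - <<'E'
from h import *
s=cv2.imread("pics/side0.png");t=cv2.imread("pics/top0.png")
for n,i in(("side",s),("top",t)):
    for c in("blue","red","yellow"): print(n,c,blobs(i[:,:,::-1],c))
a=cv2.resize(s[250:380,290:420],None,fx=3,fy=3,interpolation=2)
b=cv2.resize(t[190:255,320:400],None,fx=5,fy=5,interpolation=2)
d=cv2.resize(t[115:215,180:265],None,fx=4,fy=4,interpolation=2)
o=np.zeros((600,800,3),np.uint8);o[:390,:390]=a[:390,:390];o[:325,395:795]=b[:325,:400]
d=cv2.resize(t[120:210,185:265],None,fx=3,fy=3,interpolation=2);o[328:598,395:635]=d
cv2.imwrite("pics/crop1.png",o)
E
```

```text
side blue [([210.0, 129.8], 173), ([255.9, 273.5], 99), ([342.2, 283.6], 93), ([226.3, 352.5], 173)]
side red [([216.5, 138.5], 278), ([338.9, 156.1], 8), ([399.0, 171.4], 215), ([343.5, 176.0], 8), ([475.3, 243.0], 7), ([472.9, 251.9], 8), ([479.2, 258.2], 6), ([478.0, 272.5], 10)]
side yellow [([354.8, 368.2], 150)]
top blue [([366.7, 217.8], 75), ([350.1, 289.3], 76), ([432.2, 311.1], 127), ([16.0, 344.8], 489)]
top red [([209.8, 133.8], 5), ([217.2, 141.1], 113), ([193.9, 199.1], 8), ([40.3, 339.5], 622)]
top yellow [([452.5, 218.7], 70)]
```

View pics/crop1.png

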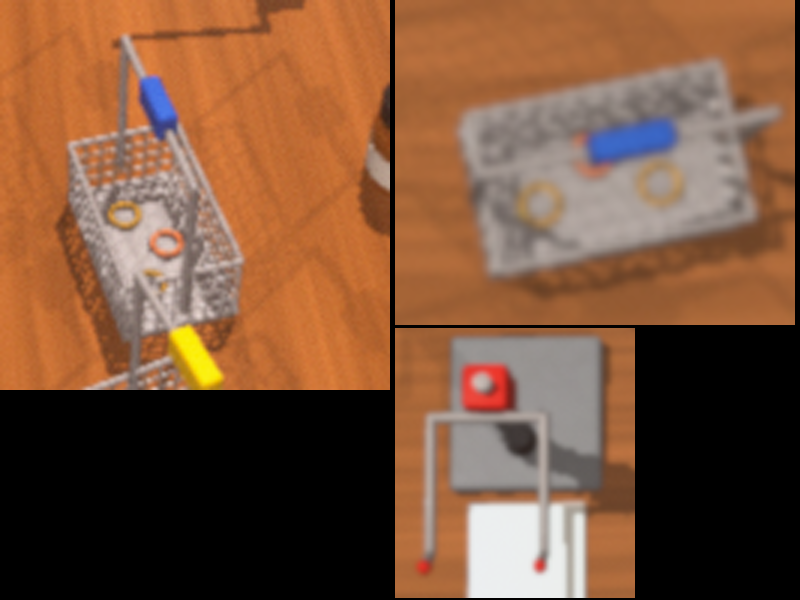

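The crop confirms it: grey steel wire, blue grip, centred at about (367,218) in the top image. It also gives hanger tips at (194.7,199.5) and (233.3,199), and crossbar corners at (196.7,149) and (235,149).

```bash
python3 - <<'E'
from h import *
np.set_printoptions(precision=4,suppress=True)
s=cv2.imread("pics/side0.png");t=cv2.imread("pics/top0.png")
print("grip",tri((342.2,283.8),(366.9,217.9)), "yel",tri((354.8,368.2),(452.5,218.7)))
h=cv2.cvtColor(t,cv2.COLOR_BGR2HSV);m=cv2.inRange(h,(105,110,50),(125,255,255))
ys,xs=np.nonzero(m);k=(abs(xs-367)<20)&(abs(ys-218)<15)
P=np.array([atz("top",p,.150)[:2] for p in zip(xs[k],ys[k])]);u=np.linalg.svd(P-P.mean(0))[2][0];print("grip axis",u,np.degrees(np.arctan2(u[1],u[0])))
h=cv2.cvtColor(s,cv2.COLOR_BGR2HSV);m=cv2.inRange(h,(105,110,50),(125,255,255))
# tray rim edges in crop b -> z=.055
c=lambda a,b:((a-395)/5+320-.4,b/5+190-.4)
q=[atz("top",c(*v),.055)[:2] for v in((463,117),(718,65),(755,215),(492,272))]
print("rim",q,np.mean(q,0)); 
for a,b in((0,1),(3,2),(0,3),(1,2)):
    d=q[b]-q[a];print(np.linalg.norm(d),np.degrees(np.arctan2(d[1],d[0])))
for a,b in(((338.9,156.1),(194,199.3)),((343.5,176),(233.3,199)),((338.9,156.1),(233.3,199)),((343.5,176),(194,199.3))): print("tip",tri(a,b))
f=lambda a,b:((a-395)/3+185-.3,(b-328)/3+120-.3)
for z,L in((.19,[(424,567),(540,565)]),(.171,[(430,415),(545,415),(431,540),(543,540)]),(.014,[(452,338),(602,338),(602,490),(452,492)])):
    print(z,[atz("top",f(*v),z)[:2] for v in L])
E
```

```text
grip (array([ 0.5257, -0.1811,  0.1469]), np.float64(0.0013480007658212857)) yel (array([ 0.5195, -0.3739,  0.1508]), np.float64(0.0015350582702158765))
grip axis [-0.2045  0.9789] 101.80194649113584
rim [array([ 0.5523, -0.1101]), array([ 0.5758, -0.2368]), array([ 0.501 , -0.2525]), array([ 0.4755, -0.1225])] [ 0.5261 -0.1805]
0.12879451100618097 -79.51140571110194
0.13249003097065606 -78.89855581609407
0.07785259525801443 -170.85628217510438
0.07643668134634708 -168.11650638073786
tip (array([0.5688, 0.1999, 0.1865]), np.float64(0.0013739787805419927))
tip (array([0.5677, 0.1141, 0.1879]), np.float64(0.0012464335361314467))
tip (array([0.5556, 0.1046, 0.2469]), np.float64(0.003612192119421184))
tip (array([0.583 , 0.2169, 0.1174]), np.float64(0.0013897372232464754))
0.19 [array([0.569 , 0.1982]), array([0.5689, 0.1143])]
0.171 [array([0.6867, 0.1985]), array([0.6851, 0.1129]), array([0.5924, 0.1977]), array([0.5909, 0.1151])]
0.014 [array([0.7995, 0.2174]), array([0.7971, 0.088 ]), array([0.6638, 0.0894]), array([0.6645, 0.2175])]
```

Basket grip at (0.526, −0.181), yaw about 11°. The hanger seat is about (0.615, 0.157), with its x axis along world +x to within about 0.5°. I'll move above the grip, half open.

>>> arm_command([
  {"dx": 7,"dy": -15,"dz": 15,"rz": -0.03},
  {"dx": 20,"dy": -45,"dz": 40,"rz": -0.08},
  {"dx": 39,"dy": -90,"dz": 60,"rz": -0.14},
  {"dx": 61,"dy": -140,"dz": 70,"rz": -0.21},
  {"dx": 83,"dy": -190,"dz": 70,"rz": -0.28},
  {"dx": 105,"dy": -240,"dz": 70,"rz": -0.35},
  {"dx": 126,"dy": -290,"dz": 70,"rz": -0.42},
  {"dx": 148,"dy": -340,"dz": 70,"rz": -0.49},
  {"dx": 170,"dy": -390,"dz": 70,"rz": -0.56},
  {"dx": 192,"dy": -440,"dz": 70,"rz": -0.63},
  {"dx": 213,"dy": -490,"dz": 70,"rz": -0.7},
  {"dx": 235,"dy": -540,"dz": 70,"rz": -0.77},
  {"dx": 257,"dy": -590,"dz": 70,"rz": -0.84},
  {"dx": 277,"dy": -635,"dz": 60,"rz": -0.91},
  {"dx": 293,"dy": -672,"dz": 50,"rz": -0.96},
  {"dx": 304,"dy": -698,"dz": 40,"rz": -0.99},
  {"dx": 311,"dy": -714,"dz": 20,"rz": -0.99},
  {"dx": 311,"dy": -714,"dz": 5,"rz": -0.99},
  {"dx": 311,"dy": -714,"dz": 0,"rz": -0.99},
  {"dx": 311,"dy": -714,"dz": 0,"rz": -0.99},
], grip=-0.2)

```text
invalid input
```

```bash
python3 - <<'E'
from h import *
np.set_printoptions(precision=4,suppress=True)
st=env.sense();p=st["position"];R=st["tool_rot"]
s=env.snapshot("side");t=env.snapshot("top")
for n,i in(("side",s),("top",t)): print(n,blobs(i,"blue"),"tcp px",proj(n,p))
print(p,R[:,0],np.degrees(np.arctan2(R[1,2],R[0,2])),st["opening"],st["clock"],st["wrist_force"])
a=cv2.resize(s[150:350,250:450],None,fx=2.5,fy=2.5,interpolation=2)
b=cv2.resize(t[170:260,310:400],None,fx=3.3,fy=3.3,interpolation=2)
o=np.zeros((500,800,3),np.uint8);o[:500,:500]=a;o[:297,503:800]=b[:297,:297]
cv2.imwrite("pics/crop2.png",o[:,:,::-1])
E
```

```text
side [([210.0, 129.8], 178), ([255.9, 273.4], 97), ([342.3, 283.7], 92), ([226.2, 352.5], 173)] tcp px [196.4288  92.1259]
top [([366.6, 217.8], 76), ([350.1, 289.3], 76), ([432.2, 311.1], 127), ([16.1, 344.9], 487)] tcp px [ 30.9097 370.1313]
[0.2151 0.5327 0.2047] [-0.0008 -0.0014 -1.    ] 68.01012245227689 0.09440025713371537 0.1 [-0.2807  0.0907 -0.265 ]
```

View pics/crop2.png

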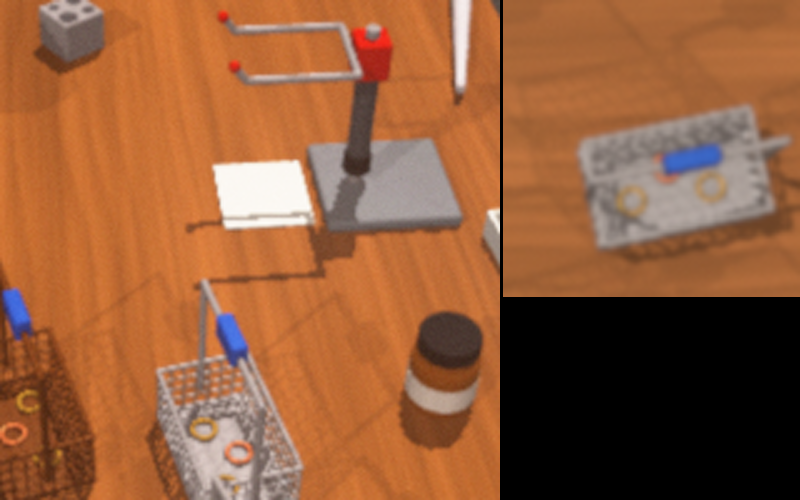

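The arm didn't move because the call was refused, probably for the omitted rx/ry. The picture shows the same scene as before, with the blue grip at crop pixel (232,339) and nothing standing under the prongs except a flat white sheet. I'll resend with all fields.

>>> arm_command([
  {"dx": 7,"dy": -15,"dz": 15,"rx": 0,"ry": 0,"rz": -0.03},
  {"dx": 20,"dy": -45,"dz": 40,"rx": 0,"ry": 0,"rz": -0.08},
  {"dx": 39,"dy": -90,"dz": 60,"rx": 0,"ry": 0,"rz": -0.14},
  {"dx": 61,"dy": -140,"dz": 70,"rx": 0,"ry": 0,"rz": -0.21},
  {"dx": 83,"dy": -190,"dz": 70,"rx": 0,"ry": 0,"rz": -0.28},
  {"dx": 105,"dy": -240,"dz": 70,"rx": 0,"ry": 0,"rz": -0.35},
  {"dx": 126,"dy": -290,"dz": 70,"rx": 0,"ry": 0,"rz": -0.42},
  {"dx": 148,"dy": -340,"dz": 70,"rx": 0,"ry": 0,"rz": -0.49},
  {"dx": 170,"dy": -390,"dz": 70,"rx": 0,"ry": 0,"rz": -0.56},
  {"dx": 192,"dy": -440,"dz": 70,"rx": 0,"ry": 0,"rz": -0.63},
  {"dx": 213,"dy": -490,"dz": 70,"rx": 0,"ry": 0,"rz": -0.7},
  {"dx": 235,"dy": -540,"dz": 70,"rx": 0,"ry": 0,"rz": -0.77},
  {"dx": 257,"dy": -590,"dz": 70,"rx": 0,"ry": 0,"rz": -0.84},
  {"dx": 277,"dy": -635,"dz": 60,"rx": 0,"ry": 0,"rz": -0.91},
  {"dx": 293,"dy": -672,"dz": 50,"rx": 0,"ry": 0,"rz": -0.96},
  {"dx": 304,"dy": -698,"dz": 40,"rx": 0,"ry": 0,"rz": -0.99},
  {"dx": 311,"dy": -714,"dz": 20,"rx": 0,"ry": 0,"rz": -0.99},
  {"dx": 311,"dy": -714,"dz": 5,"rx": 0,"ry": 0,"rz": -0.99},
  {"dx": 311,"dy": -714,"dz": 0,"rx": 0,"ry": 0,"rz": -0.99},
  {"dx": 311,"dy": -714,"dz": 0,"rx": 0,"ry": 0,"rz": -0.99},
], grip=-0.2)

```text
clock: 2.7
position: [0.5258, -0.1801, 0.2052]
tool_rot: [[-0.001, -0.197, 0.98], [0.0, 0.98, 0.197], [-1.0, 0.001, -0.001]]
wrist_force: [-0.4, 0.9, -0.0]
opening: 0.0565
```

```bash
cat > look.py <<'E'
from h import *
import sys
np.set_printoptions(precision=4,suppress=True)
def state():
    st=env.sense();p=st["position"];R=st["tool_rot"]
    print(p,R[:,0],np.degrees(np.arctan2(R[1,2],R[0,2])),st["opening"],st["clock"],st["wrist_force"]); return p,R
def look(name,bs,bt):
    s=env.snapshot("side");t=env.snapshot("top");p,R=state()
    for n,i in(("side",s),("top",t)): print(n,blobs(i,"blue"),"tcp px",proj(n,p))
    a=cv2.resize(s[bs[2]:bs[3],bs[0]:bs[1]],(450,450),interpolation=2)
    b=cv2.resize(t[bt[2]:bt[3],bt[0]:bt[1]],(350,350),interpolation=2)
    o=np.zeros((450,800,3),np.uint8);o[:,:450]=a;o[:350,450:]=b
    cv2.imwrite(f"pics/{name}.png",o[:,:,::-1]); cv2.imwrite(f"pics/{name}_s.png",s[:,:,::-1]);cv2.imwrite(f"pics/{name}_t.png",t[:,:,::-1])
E
python3 -c "
from look import *
look('c3',(270,420,200,350),(320,410,175,265))"
```

```text
[ 0.5264 -0.1805  0.2059] [ 0.0002 -0.0006 -1.    ] 11.342105896324018 0.05662700436890171 2.8 [-0.886   0.2357 -0.0007]
side [([209.8, 129.9], 174), ([255.9, 273.4], 96), ([342.1, 283.8], 99), ([226.5, 352.9], 160)] tcp px [344.2902 260.4811]
top [([362.3, 218.7], 33), ([356.3, 287.0], 11), ([432.9, 311.0], 122), ([18.5, 351.2], 589)] tcp px [370.0215 214.4598]
```

View pics/c3.png

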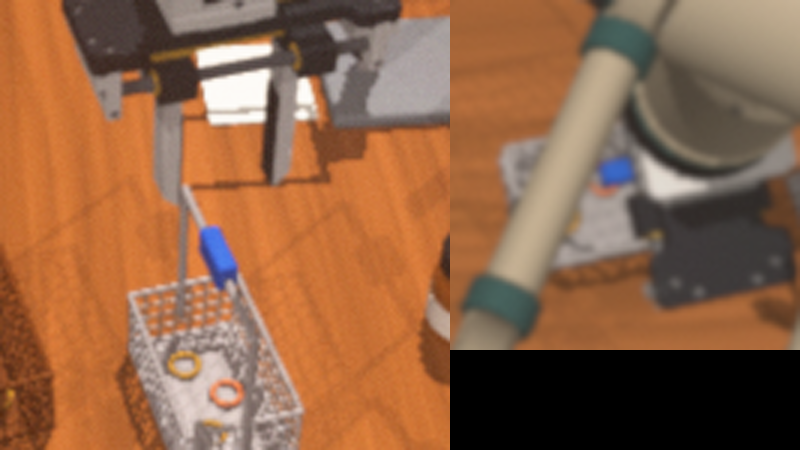

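The open fingers (crop (170,195) and (275,180)) straddle the grip at (217,258). Next I'll lower, close and lift.

>>> arm_command([
  {"dx": 0,"dy": 0,"dz": -15,"rx": 0,"ry": 0,"rz": 0},
  {"dx": 0,"dy": 0,"dz": -35,"rx": 0,"ry": 0,"rz": 0},
  {"dx": 0,"dy": 0,"dz": -55,"rx": 0,"ry": 0,"rz": 0},
  {"dx": 0,"dy": 0,"dz": -72,"rx": 0,"ry": 0,"rz": 0},
  {"dx": 0,"dy": 0,"dz": -81,"rx": 0,"ry": 0,"rz": 0},
  {"dx": 0,"dy": 0,"dz": -81,"rx": 0,"ry": 0,"rz": 0},
])

```text
clock: 3.55
position: [0.526, -0.1802, 0.1242]
tool_rot: [[-0.001, -0.197, 0.98], [-0.0, 0.98, 0.197], [-1.0, 0.0, -0.001]]
wrist_force: [-0.2, 0.1, -0.1]
opening: 0.0562
```

>>> arm_command([
  {"dx": 0,"dy": 0,"dz": 0,"rx": 0,"ry": 0,"rz": 0},
  {"dx": 0,"dy": 0,"dz": 0,"rx": 0,"ry": 0,"rz": 0},
  {"dx": 0,"dy": 0,"dz": 0,"rx": 0,"ry": 0,"rz": 0},
  {"dx": 0,"dy": 0,"dz": 0,"rx": 0,"ry": 0,"rz": 0},
  {"dx": 0,"dy": 0,"dz": 0,"rx": 0,"ry": 0,"rz": 0},
  {"dx": 0,"dy": 0,"dz": 0,"rx": 0,"ry": 0,"rz": 0},
], grip=1, squeeze=25)

```text
clock: 4.3
position: [0.5261, -0.1802, 0.1242]
tool_rot: [[-0.001, -0.197, 0.98], [-0.0, 0.98, 0.197], [-1.0, 0.0, -0.001]]
wrist_force: [0.7, -0.3, 0.4]
opening: 0.0138
```

>>> arm_command([
  {"dx": 0,"dy": 0,"dz": 8,"rx": 0,"ry": 0,"rz": 0},
  {"dx": 0,"dy": 0,"dz": 25,"rx": 0,"ry": 0,"rz": 0},
  {"dx": 0,"dy": 0,"dz": 45,"rx": 0,"ry": 0,"rz": 0},
  {"dx": 0,"dy": 0,"dz": 65,"rx": 0,"ry": 0,"rz": 0},
  {"dx": -2,"dy": 8,"dz": 77,"rx": 0,"ry": 0,"rz": -0.01},
  {"dx": -5,"dy": 28,"dz": 80,"rx": 0,"ry": 0,"rz": -0.03},
  {"dx": -8,"dy": 58,"dz": 80,"rx": 0,"ry": 0,"rz": -0.05},
  {"dx": -11,"dy": 93,"dz": 80,"rx": 0,"ry": 0,"rz": -0.07},
  {"dx": -14,"dy": 130,"dz": 80,"rx": 0,"ry": 0,"rz": -0.09},
  {"dx": -17,"dy": 168,"dz": 80,"rx": 0,"ry": 0,"rz": -0.11},
  {"dx": -20,"dy": 206,"dz": 80,"rx": 0,"ry": 0,"rz": -0.13},
  {"dx": -23,"dy": 243,"dz": 80,"rx": 0,"ry": 0,"rz": -0.15},
  {"dx": -26,"dy": 278,"dz": 80,"rx": 0,"ry": 0,"rz": -0.17},
  {"dx": -26,"dy": 308,"dz": 80,"rx": 0,"ry": 0,"rz": -0.19},
  {"dx": -26,"dy": 328,"dz": 80,"rx": 0,"ry": 0,"rz": -0.2},
  {"dx": -26,"dy": 337,"dz": 80,"rx": 0,"ry": 0,"rz": -0.2},
  {"dx": -26,"dy": 337,"dz": 80,"rx": 0,"ry": 0,"rz": -0.2},
  {"dx": -26,"dy": 337,"dz": 80,"rx": 0,"ry": 0,"rz": -0.2},
])

```text
clock: 6.55
position: [0.4999, 0.1561, 0.2042]
tool_rot: [[-0.001, 0.002, 1.0], [-0.0, 1.0, -0.002], [-1.0, -0.0, -0.001]]
wrist_force: [-0.8, -0.1, -1.3]
opening: 0.0139
```

```bash
python3 -c "
from look import *
look('c4',(270,450,80,260),(170,270,120,220))"
```

```text
[0.5001 0.156  0.2042] [-0.0009 -0.0002 -1.    ] -0.16878712289874628 0.013776758853872204 6.65 [ 0.3502 -0.0147 -2.3259]
side [([210.1, 129.8], 173), ([311.7, 153.2], 49), ([256.1, 273.8], 109), ([226.3, 352.6], 185)] tcp px [312.1606 161.1069]
top [([350.5, 289.3], 89), ([432.2, 311.0], 128), ([18.5, 351.2], 588)] tcp px [212.5542 229.8625]
```

View pics/c4.png

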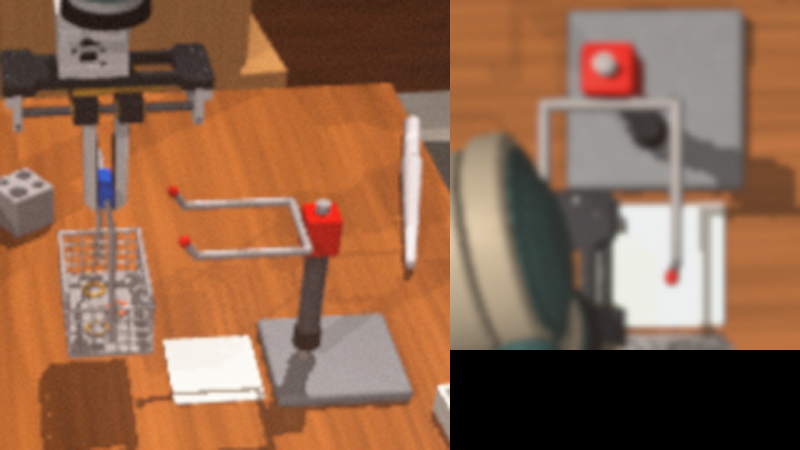

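The basket hangs level in the gripper at crop (105,290). It's in front of the tips at (173,190) and (185,240), with the grip between the prongs and the tray below them. Next I'll bring it in along +x.

>>> arm_command([
  {"dx": 8,"dy": 1,"dz": 0,"rx": 0,"ry": 0,"rz": 0},
  {"dx": 25,"dy": 1,"dz": 0,"rx": 0,"ry": 0,"rz": 0},
  {"dx": 45,"dy": 1,"dz": 0,"rx": 0,"ry": 0,"rz": 0},
  {"dx": 65,"dy": 1,"dz": 0,"rx": 0,"ry": 0,"rz": 0},
  {"dx": 85,"dy": 1,"dz": 0,"rx": 0,"ry": 0,"rz": 0},
  {"dx": 102,"dy": 1,"dz": 0,"rx": 0,"ry": 0,"rz": 0},
  {"dx": 112,"dy": 1,"dz": 0,"rx": 0,"ry": 0,"rz": 0},
  {"dx": 115,"dy": 1,"dz": -8,"rx": 0,"ry": 0,"rz": 0},
  {"dx": 115,"dy": 1,"dz": -20,"rx": 0,"ry": 0,"rz": 0},
  {"dx": 115,"dy": 1,"dz": -30,"rx": 0,"ry": 0,"rz": 0},
  {"dx": 115,"dy": 1,"dz": -34,"rx": 0,"ry": 0,"rz": 0},
  {"dx": 115,"dy": 1,"dz": -34,"rx": 0,"ry": 0,"rz": 0},
  {"dx": 115,"dy": 1,"dz": -34,"rx": 0,"ry": 0,"rz": 0},
])

```text
clock: 8.28
position: [0.6153, 0.1571, 0.1707]
tool_rot: [[0.0, 0.003, 1.0], [0.0, 1.0, -0.003], [-1.0, 0.0, 0.0]]
wrist_force: [0.2, 0.6, -1.7]
opening: 0.014
```

```bash
python3 -c "
from look import *
look('c5',(300,450,80,230),(170,270,120,220))"
```

```text
[0.6153 0.1571 0.1708] [ 0.0002 -0.0001 -1.    ] -0.16781956059613948 0.014079375486735053 8.375 [ 0.8241  0.0103 -2.4762]
side [([210.0, 129.8], 170), ([361.8, 163.5], 41), ([256.4, 275.4], 66), ([226.3, 352.5], 188)] tcp px [361.2857 170.6853]
top [([350.9, 289.2], 62), ([432.2, 311.0], 127), ([18.5, 351.2], 590)] tcp px [215.0521 179.8675]
```

View pics/c5.png

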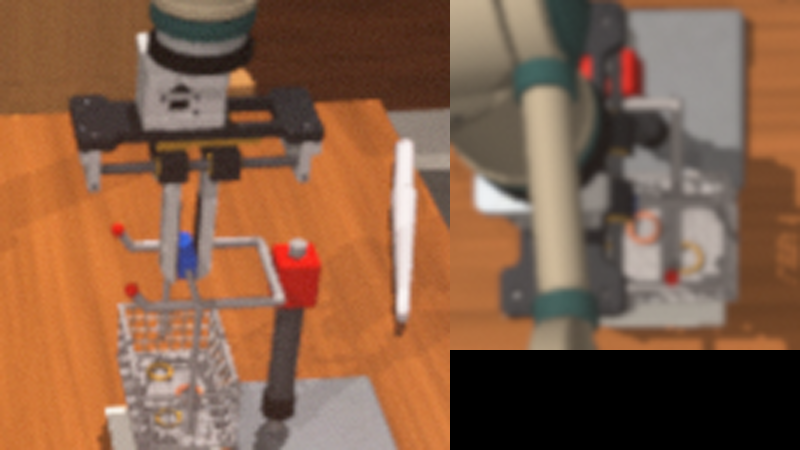

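The grip (crop (185,245)) sits between the prongs and past both tips at (118,230) and (132,290), with the bail wires outside the prongs. I'll lower it to take up the weight.

>>> arm_command([
  {"dx": 0,"dy": 0,"dz": -3,"rx": 0,"ry": 0,"rz": 0},
  {"dx": 0,"dy": 0,"dz": -6,"rx": 0,"ry": 0,"rz": 0},
  {"dx": 0,"dy": 0,"dz": -9,"rx": 0,"ry": 0,"rz": 0},
  {"dx": 0,"dy": 0,"dz": -12,"rx": 0,"ry": 0,"rz": 0},
  {"dx": 0,"dy": 0,"dz": -14,"rx": 0,"ry": 0,"rz": 0},
  {"dx": 0,"dy": 0,"dz": -15,"rx": 0,"ry": 0,"rz": 0},
  {"dx": 0,"dy": 0,"dz": -15,"rx": 0,"ry": 0,"rz": 0},
  {"dx": 0,"dy": 0,"dz": -15,"rx": 0,"ry": 0,"rz": 0},
])

```text
clock: 9.38
position: [0.6153, 0.1571, 0.1559]
tool_rot: [[0.0, 0.003, 1.0], [-0.0, 1.0, -0.003], [-1.0, -0.0, 0.0]]
wrist_force: [-1.9, -0.7, -0.7]
opening: 0.0137
```

```bash
cat > red.py <<'E'
from look import *
def red(k=3):
    for _ in range(k):
        s=env.snapshot("side"); st=env.sense()
        r=blobs(s,"red",(325,420,140,215),3)
        print(r,st["position"],st["wrist_force"],st["clock"])
    # sink estimate of tips: tip pixel shift per metre of z
    for X in((.5688,.1999,.1865),(.5677,.1141,.1879)):
        print("px for 10mm sink",proj("side",np.array(X)-[0,0,.01])-proj("side",X))
E
python3 -c "
from red import *
print(blobs(cv2.imread('pics/c5_s.png')[:,:,::-1],'red',(325,420,140,215),3))
red()"
```

```text
[([338.9, 156.1], 8), ([399.0, 171.4], 218), ([343.2, 176.2], 8)]
[([338.9, 158.7], 9), ([398.8, 173.5], 215), ([343.3, 178.6], 9)] [0.6154 0.1571 0.156 ] [-0.6138  0.5883 -0.6217] 9.425
[([339.0, 158.5], 8), ([398.7, 173.5], 215), ([343.2, 178.6], 9)] [0.6153 0.1571 0.1559] [-0.3615  0.1649 -0.1821] 9.475
[([339.0, 158.5], 8), ([398.8, 173.5], 214), ([343.2, 178.6], 9)] [0.6153 0.1571 0.1559] [-1.1711  0.3785  0.8133] 9.525
px for 10mm sink [-0.1478  3.6058]
px for 10mm sink [-0.1804  3.6943]
```

The tips have dropped 2.4 px, a sink of about 6.6 mm, and fz is about 0. So the hanger carries the weight at both prongs. Now the tug, about 11.5 mm further down.

>>> arm_command([
  {"dx": 0,"dy": 0,"dz": -2,"rx": 0,"ry": 0,"rz": 0},
  {"dx": 0,"dy": 0,"dz": -4,"rx": 0,"ry": 0,"rz": 0},
  {"dx": 0,"dy": 0,"dz": -6,"rx": 0,"ry": 0,"rz": 0},
  {"dx": 0,"dy": 0,"dz": -8,"rx": 0,"ry": 0,"rz": 0},
  {"dx": 0,"dy": 0,"dz": -10,"rx": 0,"ry": 0,"rz": 0},
  {"dx": 0,"dy": 0,"dz": -11.5,"rx": 0,"ry": 0,"rz": 0},
  {"dx": 0,"dy": 0,"dz": -11.5,"rx": 0,"ry": 0,"rz": 0},
  {"dx": 0,"dy": 0,"dz": -11.5,"rx": 0,"ry": 0,"rz": 0},
  {"dx": 0,"dy": 0,"dz": -11.5,"rx": 0,"ry": 0,"rz": 0},
])

```text
clock: 10.65
position: [0.6154, 0.1571, 0.1445]
tool_rot: [[0.001, 0.003, 1.0], [0.0, 1.0, -0.003], [-1.0, 0.0, 0.001]]
wrist_force: [-1.8, -1.0, 3.1]
opening: 0.014
```

```bash
python3 -c "
from red import *
red(4)"
```

```text
[([339.0, 162.3], 7), ([398.2, 177.7], 217), ([343.0, 182.5], 8)] [0.6154 0.1571 0.1445] [-0.3563 -1.2275  3.5292] 10.7
[([338.8, 162.7], 9), ([398.2, 177.6], 215), ([342.9, 182.7], 9)] [0.6154 0.1571 0.1445] [-0.542  -1.2903  3.8346] 10.75
[([338.8, 162.5], 8), ([398.2, 177.6], 214), ([343.0, 182.5], 8)] [0.6154 0.1571 0.1445] [-1.3644 -0.023   3.6396] 10.8
[([338.8, 162.7], 9), ([398.2, 177.7], 215), ([343.0, 182.5], 8)] [0.6154 0.1571 0.1444] [-0.4813 -1.2538  3.8247] 10.85
px for 10mm sink [-0.1478  3.6058]
px for 10mm sink [-0.1804  3.6943]
```

At the tug the tips are 6.4 px down, a sink of about 17.6 mm, with +3.7 N at the wrist, as asked. Now I'll ease off to the rest height and let go, opening partway so the fingers stay clear of the crossbar.

>>> arm_command([
  {"dx": 0,"dy": 0,"dz": 2,"rx": 0,"ry": 0,"rz": 0},
  {"dx": 0,"dy": 0,"dz": 4,"rx": 0,"ry": 0,"rz": 0},
  {"dx": 0,"dy": 0,"dz": 6,"rx": 0,"ry": 0,"rz": 0},
  {"dx": 0,"dy": 0,"dz": 8,"rx": 0,"ry": 0,"rz": 0},
  {"dx": 0,"dy": 0,"dz": 10,"rx": 0,"ry": 0,"rz": 0},
  {"dx": 0,"dy": 0,"dz": 11,"rx": 0,"ry": 0,"rz": 0},
  {"dx": 0,"dy": 0,"dz": 11,"rx": 0,"ry": 0,"rz": 0},
  {"dx": 0,"dy": 0,"dz": 11,"rx": 0,"ry": 0,"rz": 0},
  {"dx": 0,"dy": 0,"dz": 11,"rx": 0,"ry": 0,"rz": 0},
])

```text
clock: 11.98
position: [0.6154, 0.1571, 0.1553]
tool_rot: [[0.0, 0.003, 1.0], [-0.0, 1.0, -0.003], [-1.0, -0.0, 0.0]]
wrist_force: [-0.4, 0.8, 0.2]
opening: 0.0136
```

```bash
python3 -c "
from red import *
red(4)"
```

```text
[([338.9, 158.9], 8), ([398.6, 173.9], 225), ([343.2, 179.0], 10)] [0.6153 0.1571 0.1553] [ 0.0249  0.4414 -0.1314] 12.025
[([338.9, 158.7], 9), ([398.7, 173.8], 222), ([343.3, 178.9], 9)] [0.6154 0.1571 0.1554] [-0.3276 -0.6698  0.2773] 12.075
[([338.9, 158.9], 8), ([398.7, 173.8], 222), ([343.3, 178.9], 9)] [0.6154 0.1571 0.1554] [0.235  0.2344 0.4422] 12.125
[([338.7, 159.0], 7), ([398.6, 173.7], 217), ([343.2, 179.0], 10)] [0.6154 0.1571 0.1554] [ 0.0474 -0.9045  1.3146] 12.175
px for 10mm sink [-0.1478  3.6058]
px for 10mm sink [-0.1804  3.6943]
```

>>> arm_command([
  {"dx": 0,"dy": 0,"dz": 0,"rx": 0,"ry": 0,"rz": 0},
  {"dx": 0,"dy": 0,"dz": 0,"rx": 0,"ry": 0,"rz": 0},
  {"dx": 0,"dy": 0,"dz": 0,"rx": 0,"ry": 0,"rz": 0},
  {"dx": 0,"dy": 0,"dz": 0,"rx": 0,"ry": 0,"rz": 0},
  {"dx": 0,"dy": 0,"dz": 0,"rx": 0,"ry": 0,"rz": 0},
  {"dx": 0,"dy": 0,"dz": 0,"rx": 0,"ry": 0,"rz": 0},
  {"dx": 0,"dy": 0,"dz": 0,"rx": 0,"ry": 0,"rz": 0},
  {"dx": 0,"dy": 0,"dz": 0,"rx": 0,"ry": 0,"rz": 0},
], grip=0.2)

```text
clock: 13.18
position: [0.6154, 0.1571, 0.1554]
tool_rot: [[0.0, 0.003, 1.0], [-0.0, 1.0, -0.003], [-1.0, -0.0, 0.0]]
wrist_force: [-0.9, 0.2, 1.4]
opening: 0.0377
```

>>> arm_command([
  {"dx": 0,"dy": 0,"dz": 5,"rx": 0,"ry": 0,"rz": 0},
  {"dx": 0,"dy": 0,"dz": 15,"rx": 0,"ry": 0,"rz": 0},
  {"dx": 0,"dy": 0,"dz": 30,"rx": 0,"ry": 0,"rz": 0},
  {"dx": 0,"dy": 0,"dz": 50,"rx": 0,"ry": 0,"rz": 0},
  {"dx": 0,"dy": 0,"dz": 75,"rx": 0,"ry": 0,"rz": 0},
  {"dx": -10,"dy": 0,"dz": 100,"rx": 0,"ry": 0,"rz": 0},
  {"dx": -40,"dy": 0,"dz": 120,"rx": 0,"ry": 0,"rz": 0},
  {"dx": -80,"dy": 0,"dz": 130,"rx": 0,"ry": 0,"rz": 0},
  {"dx": -125,"dy": 0,"dz": 135,"rx": 0,"ry": 0,"rz": 0},
  {"dx": -170,"dy": 0,"dz": 135,"rx": 0,"ry": 0,"rz": 0},
  {"dx": -205,"dy": 0,"dz": 135,"rx": 0,"ry": 0,"rz": 0},
  {"dx": -220,"dy": 0,"dz": 135,"rx": 0,"ry": 0,"rz": 0},
  {"dx": -220,"dy": 0,"dz": 135,"rx": 0,"ry": 0,"rz": 0},
  {"dx": -220,"dy": 0,"dz": 135,"rx": 0,"ry": 0,"rz": 0},
])

```text
clock: 14.92
position: [0.3968, 0.1572, 0.2906]
tool_rot: [[0.002, 0.003, 1.0], [0.0, 1.0, -0.003], [-1.0, 0.0, 0.002]]
wrist_force: [0.2, -0.5, -0.2]
opening: 0.0374
```

```bash
python3 -c "
from red import *
look('c6',(290,470,100,280),(170,270,120,220))
red(3)
print(blobs(env.snapshot('side'),'yellow'))"
```

```text
[0.3966 0.1571 0.2902] [ 0.0002 -0.0001 -1.    ] -0.19588556783475725 0.037224266103699596 15.025 [-0.7288 -0.5109 -0.9049]
side [([210.3, 129.7], 173), ([360.7, 168.4], 51), ([256.0, 273.7], 104), ([226.3, 352.5], 189)] tcp px [264.4667 129.2296]
top [([215.1, 178.8], 88), ([350.0, 289.5], 80), ([432.1, 311.1], 127), ([18.5, 351.2], 589)] tcp px [202.9444 278.5369]
[([338.9, 158.3], 9), ([398.7, 173.5], 219), ([343.1, 178.3], 9)] [0.3965 0.1571 0.2901] [-0.2972 -0.9106 -0.6961] 15.075
[([338.9, 158.3], 9), ([398.8, 173.5], 217), ([343.1, 178.3], 9)] [0.3963 0.1571 0.29  ] [ 0.4393 -0.02   -0.1728] 15.125
[([339.0, 158.2], 10), ([398.7, 173.6], 221), ([343.1, 178.3], 9)] [0.3961 0.157  0.29  ] [-0.2673 -0.2184  0.383 ] 15.175
px for 10mm sink [-0.1478  3.6058]
px for 10mm sink [-0.1804  3.6943]
[([354.9, 368.4], 151)]
```

View pics/c6.png

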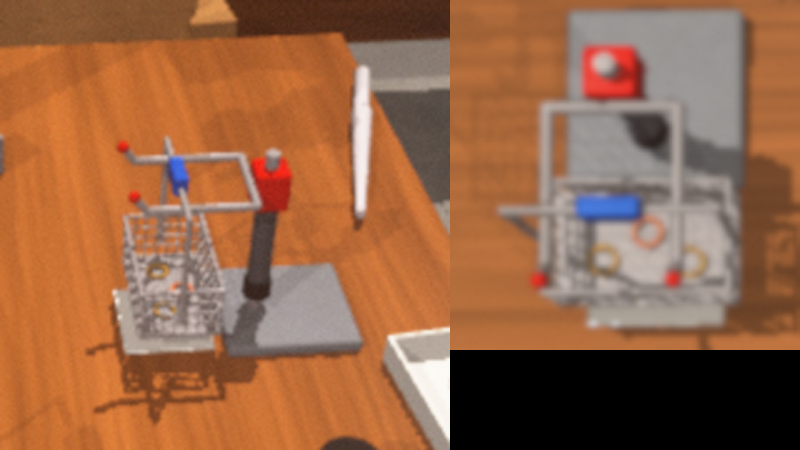

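The bar lies across both prongs, with the blue grip at crop (178,175) midway between them and clear of the tips, and the tray hangs level. I'll wait briefly for it to come to rest.

>>> arm_command([
  {"dx": 0,"dy": 0,"dz": 0,"rx": 0,"ry": 0,"rz": 0},
  {"dx": 0,"dy": 0,"dz": 0,"rx": 0,"ry": 0,"rz": 0},
  {"dx": 0,"dy": 0,"dz": 0,"rx": 0,"ry": 0,"rz": 0},
  {"dx": 0,"dy": 0,"dz": 0,"rx": 0,"ry": 0,"rz": 0},
  {"dx": 0,"dy": 0,"dz": 0,"rx": 0,"ry": 0,"rz": 0},
  {"dx": 0,"dy": 0,"dz": 0,"rx": 0,"ry": 0,"rz": 0},
  {"dx": 0,"dy": 0,"dz": 0,"rx": 0,"ry": 0,"rz": 0},
  {"dx": 0,"dy": 0,"dz": 0,"rx": 0,"ry": 0,"rz": 0},
])

```text
clock: 16.23
position: [0.3959, 0.157, 0.2901]
tool_rot: [[-0.0, 0.003, 1.0], [-0.0, 1.0, -0.003], [-1.0, -0.0, -0.0]]
wrist_force: [0.5, 0.3, 0.3]
opening: 0.0375
```

```bash
python3 -c "
from h import *
f=[env.snapshot('side')[100:260,325:400].astype(int) for _ in range(8)]
print([round(float(abs(cv2.blur((a-f[0]).astype('f4'),(5,5))).max()),1) for a in f])
print(blobs(env.snapshot('side'),'blue',(325,400,100,260)),env.sense()['clock'])
env.sign_off()"
```

```text
[0.0, 2.6, 2.7, 2.6, 2.6, 2.4, 2.8, 2.7]
[([360.8, 168.5], 51)] 16.675
the job is handed in; nothing more can be done
```

The steel basket with the blue grip now hangs by its bail on both prongs of the hanger, and I handed the job in at about 16.7 s.

- **Tug:** The hanger sank about 6.6 mm under the basket's own weight. I pulled it down to about 17.6 mm, which read about 3.7 N at the wrist, then eased off to about 0 N and let go.
- **Last checks:** The bar lies across both prongs. The hanger sits about 6 mm down, and eight frames over 0.4 s showed only camera noise, so the basket is still. The gripper is well clear, and the yellow grip has not moved in the image. No check failed or disagreed.
- **Refused call:** The first move call was rejected because I left out rx and ry. The arm did not move, and I sent it again complete.

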